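Swing the probe arm over the well and lock its collar

ROBOT

A 7-joint arm with a two-finger parallel gripper is mounted at the origin on the work surface. World frame = base frame: x ahead of the robot, y to its left, z up, the work surface at z = 0. Lengths are in m, angles in rad, forces in N, time in s.
With the tool pointing down it reaches from about 0.4 to 0.875 m from the base axis. Payload 6.5 kg.
Tool frame: the origin (TCP) lies at the very end of the fingers, on their centre line; the grasp point (between the pads) lies 19 mm behind it; z points along the fingers, y is the line along which they close (so a half turn about z gives the same grasp; the last joint's range is limited). The gripper opens to 88 mm and grips with 3 to 60 N. Pads are 18 mm wide; open, the fingers measure 123 mm over their backs; the gripper's body (75 mm by 187 mm) begins 45 mm behind the grasp point.
Start: joints at [-1.227, 0.536, -0.004, 1.538, 0.003, 1.067, -0.071], TCP at [0.259, 0.596, 0.239] pointing down, gripper open.
Joint ranges: [-2.7, 2.7], [-0.37, 2.16], [-1.27, 1.26], [0.24, 2.4], [-1.31, 4.45], [0.19, 1.91], [-2.76, 2.76]. Speed limits (rad/s): [2.39, 2.39, 3.14, 3.14, 3.14, 3.14, 3.14].

INTERFACE

Orientations are given as a rotation vector (axis times angle).
In Python, from rig import ctrl gives the robot as it stands. The module is installed in compiled form; this text tells all that it offers.
- The arm moves only by the tool jog_arm, never from a script. Its argument "targets" is text: rows parted by semicolons, each of 6 numbers parted by spaces: the shift along the world's x, y, z scaled (see below), then the turn, a rotation vector about the world's x, y, z scaled (see below). In form: x y z ax ay az; .... A call has 1 to 20 rows; each row shifts and turns the commanded pose from where the row before left it; what a row does not reach is not made up. The controller multiplies each number of a shift by 0.04 m and each number of a turn by 30 degrees. A row lasts 1/8 s, in which the tool goes at most 62.5 mm and 10.7 degrees, less where a joint would pass 70% of its speed; a pose out of reach is approached as far as the arm can. A call with a number of a shift or a turn outside -1 to 1 is refused whole. A call with a gripper value outside its range is refused whole. "jaw" is the opening, from 0 (shut) to 1 (fully open), set as the call begins (left out, the last holds). The fingers move at their own pace and stop on an object; the grip force is fixed at half the most. Time passes only in rows, so rows that do not move let the fingers close. It gives the time, the measured TCP pose, the force, the opening and the grip force at its end, in the units of the state.
- ctrl.state(): the state, without advancing time (a new reading comes with each control period).
- ctrl.grab_frame(name): name is "side" or "top"; returns a dict with "image" (400x640x3 uint8, red, green, blue), "depth" (400x640 float32, m along the optical axis (not along the pixel's ray), 0 where there is no reading), "mtx" (3x3 intrinsics, pixels), "dist_coeffs" ([k1, k2, p1, p2, k3] as OpenCV has them; the pictures are not rectified), "position" and "attitude" of the camera in the world. Camera axes: x right, y down, z forward; pixel columns grow to the right and rows downward; lengths in m; the calibration is good to about 2 mm. A picture is of the moment at which its call begins.
- ctrl.hand_in(): hands the job in; it is judged then, once.
The state is a dict: "time": time; "joints": joint angles; "joint_vel": joint speeds; "joint_efforts": joint torques, N m; "tcp_pos": TCP position; "tcp_rot": TCP orientation; "wrist_force": force on the tool from outside, world axes, zero at the start; "torque": the same for the moment, N m; "grip_width": finger opening in m; "grasp_force": force on a finger pad.
Only numpy, scipy, OpenCV 4.12 (cv2) and the standard library are available. Lean on these libraries where they do the work, as an engineer would, in place of code of your own. Each camera call takes 0.05 s, during which the arm holds its last target. There are 200 camera calls.

TASK

On the calibration stand, swing the stiff arm round until its hanging thermometer probe points down the middle of the open brass-rimmed well (leave the collar loose and let the arm rest there a moment), then turn the black lock collar clockwise, seen from above, fully home to its stop, with its yellow index at the red locked mark. Feel for the stop: the collar is carried by the arm, so wrenching on past the stop drags the arm off the well, and once locked the arm must not be swung. Leave everything else where it is and let go of the arm and collar.

Things in the scene. Friction and masses are not known exactly. Their poses are not given: they have to be found in the camera images.
- stand: fixed stand screwed to the steel table: dark round base 140 mm in diameter, 14 mm high, 26 mm post up to 150 mm; origin on the post's axis at table level. On it turns the arm: aluminium hub 54 mm in diameter, 150 to 178 mm above the table, and a bar 22 mm wide (157 to 171 mm high) out to the dark probe clamp (34 x 38 mm, 152 to 176 mm high).
- swing (a joint): angle of the swing arm about the stand's vertical post (rad), counter-clockwise from above positive; at 0 the arm points along the stand's -x axis. Limits -1.7 to 1.7. Stiff friction joint, stays where it is left; it takes about 6 N at the probe head to move it.
- collar (a joint): angle of the lock collar relative to the arm (rad), growing clockwise from above; hard stop = locked at 2.7, loose near 0. Stiff friction joint of about 0.4 N m; the arm itself gives way at about 0.9 N m. Too weak a grip slips on it; it needs more than one grasp on most arms.
- collar_top (a point): centre of the collar's top face, on the post's axis, 214 mm above the table. Black fluted cylinder, 58 mm diameter, 34 mm tall (180 to 214 mm high) just above the arm's hub; grasp across it from above at any yaw, fingertips clear of the arm. A 32 mm dark steel cap, part of the arm, stands 7 mm proud in its middle with a red locked mark and a white loose mark.
- collar_index (a point): yellow index bar on the collar's top face, 22.5 mm from the axis; turns with the collar.
- locked_mark (a point): point beyond the red locked mark, 22.5 mm from the axis on the side towards the probe; turns with the arm. With the collar locked, the yellow index is here.
- probe_head (a point): centre of the top of the white probe head, an upright cylinder 24 mm in diameter, 220 mm above the table, standing 44 mm above the clamp at the arm's outer end, 150 mm from the post's axis; a thin blue button tops it. Pinch or push it to swing the arm.
- probe_tip (a point): centre of the lower end of the steel probe, 10 mm in diameter, hanging straight below the head; 45 mm above the table.
- well (a point): centre of the mouth of the open well: a 22 mm hole with a brass rim in the middle of a fixed aluminium plate 110 x 110 x 12 mm; 12 mm above the table, 150 mm from the post's axis. The small black spots around it are closed holes.
- plug: small orange plastic well plug, 22 mm wide and 20 mm tall, standing on the well plate; origin under its centre. Not part of the job.
- screwdriver: red-handled screwdriver lying on the table at the robot's left; origin under its middle. Not part of the job.
- jar: jar with a blue cap, 60 mm wide, 85 mm tall, at the robot's right; origin under its centre. Not part of the job.
- bracket: perforated steel angle bracket, 120 mm long, 36 mm wide, lying at the left; origin under its middle. Not part of the job.
- spare_probe: spare thermometer probe lying behind the stand, white head 24 mm square, 4 mm radius rod, 200 mm long in all; origin at the middle of its length on the table. Not part of the job.

How it is judged:
By the outcome, as a careful person would: the job done as asked, in the order asked, and still so for the second after the job is handed in, with the robot touching nothing.
It also fails if it takes over 72 s, if anything falls off the work surface, if the arm or the gripper's body presses on something with over 40 N, if the wrist force passes 120 N, or if a joint passes its speed limit or range.

## Working session

There is one attempt and no reset: what is moved stays moved. The work goes in short steps, Python scripts to look and compute and a tool call to move; the robot and the scene stay as the last step left them, time stands still between calls to the robot, and variables do not carry over. Pictures are saved under pics/ and viewed, at most 10 in all, crops included, and the job is handed in when it is done.

Besides the shell and the picture viewer there is one more tool, called after "Call:" in YAML: its name, and indented under it one key for each argument. jog_arm: Moves the arm, as the interface text tells. Shifts and turns lie within -1 to 1; 1 stands for 0.04 m of shift or 30 degrees of turn. Its arguments: {"type":"object","properties":{"targets":{"type":"string"},"jaw":{"type":"number"}},"required":["targets"]}

```bash
mkdir -p pics
cat > h.py <<'E'
import numpy as np, cv2
from rig import ctrl
from scipy.spatial.transform import Rotation as R
def rot(a):
    a=np.array(a,float)
    if a.shape==(3,3): return a
    return R.from_rotvec(a).as_matrix() if a.size==3 else R.from_quat(a).as_matrix()
def ray(f,uv):
    p=cv2.undistortPoints(np.array(uv,float).reshape(-1,1,2),f['mtx'],np.array(f['dist_coeffs']))[:,0]
    d=np.c_[p,np.ones(len(p))]@rot(f['attitude']).T
    return np.array(f['position']),d
def onz(f,uv,z):
    o,d=ray(f,uv); return o+d*((z-o[2])/d[:,2])[:,None]
def save(f,n,crop=None,s=1):
    im=f['image'][...,::-1]
    if crop: x0,y0,x1,y1=crop; im=im[y0:y1,x0:x1]
    cv2.imwrite('pics/'+n,cv2.resize(im,None,fx=s,fy=s,interpolation=cv2.INTER_CUBIC))
E
python3 - <<'E'
from h import *
print(ctrl.state())
for n in('top','side'):
    f=ctrl.grab_frame(n); save(f,n+'0.png'); print(n,f['position'],f['attitude'],f['mtx'],f['dist_coeffs'])
E
```

```text
{'time': 0.0, 'joints': array([-1.22718702,  0.53717871, -0.00443847,  1.53881156,  0.00261452,
        1.06730339, -0.07119611]), 'joint_vel': array([ 0.00027647,  0.00077474, -0.00075998,  0.00041797, -0.00133876,
        0.00177921,  0.00051703]), 'joint_efforts': array([-6.60011779e-05, -5.70998418e+01,  9.90795717e-01, -2.51605135e+01,
       -5.62392420e-02,  1.79507607e-02,  1.40000716e-04]), 'tcp_pos': array([0.25876566, 0.59562951, 0.23785496]), 'tcp_rot': array([-6.39062015e-01, -3.07569206e+00,  2.64244300e-03]), 'wrist_force': array([-0.73372172,  1.10980708, -0.06796467]), 'torque': array([-0.01371192,  0.0064266 ,  0.03472989]), 'grasp_force': 0.0, 'grip_width': 0.08812089870248586}
top [ 0.27681226 -0.01043356  1.52810237] [-2.13725094  2.08342575 -0.20986262] [[475.4925823    0.         318.69237954]
 [  0.         475.4925823  198.32891471]
 [  0.           0.           1.        ]] [-0.00707343  0.          0.          0.          0.        ]
side [0.56293747 0.73739378 0.78777472] [-0.041495    2.83874458 -1.29712014] [[374.95603682   0.         325.87121156]
 [  0.         374.95603682 200.73239247]
 [  0.           0.           1.        ]] [-0.03870028  0.          0.          0.          0.        ]
```

View pics/top0.png

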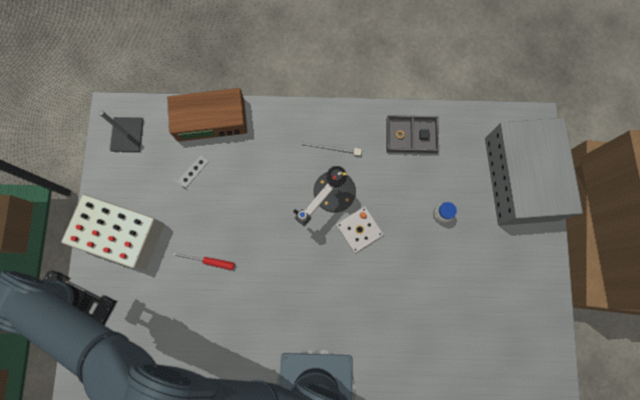

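View pics/side0.png

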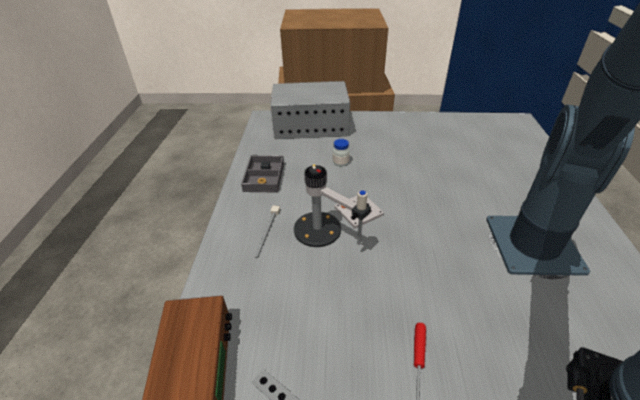

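The top view shows the stand around (335,185), the collar at (337,177), the probe head near (302,215) and the well near (360,230). In the side view the collar is at (316,175) and the head at (362,195). Next I'll zoom in.

Run:
```python
from h import *
f=ctrl.grab_frame('top'); g=ctrl.grab_frame('side')
a=cv2.resize(f['image'][150:260,280:400,::-1],None,fx=5,fy=5,interpolation=cv2.INTER_CUBIC)
cv2.imwrite('pics/t1.png',a)
save(g,'s1.png',(280,150,400,260),5)
for n,F,box in(('top',f,(280,150,400,260)),('side',g,(280,150,400,260))):
    x0,y0,x1,y1=box; im=F['image'][y0:y1,x0:x1]; h=cv2.cvtColor(im,cv2.COLOR_RGB2HSV)
    for c,lo,hi in(('blue',(100,120,60),(130,255,255)),('yellow',(24,130,120),(34,255,255)),('orange',(8,110,150),(15,255,255)),('brass',(16,90,60),(26,255,255)),('red',(0,150,80),(5,255,255))):
        k,l,st,ce=cv2.connectedComponentsWithStats(cv2.inRange(h,lo,hi))
        print(n,c,[(np.round(ce[i]+[x0,y0],1).tolist(),int(st[i,4])) for i in range(1,k) if st[i,4]>2])
```

```text
top blue [([301.8, 214.2], 11)]
top yellow [([344.0, 173.3], 7)]
top orange [([362.7, 214.7], 21)]
top brass [([344.0, 173.6], 14), ([321.9, 181.6], 11), ([346.5, 199.5], 12), ([326.0, 202.8], 10), ([359.3, 229.0], 30)]
top red [([334.0, 177.0], 7)]
side blue [([361.9, 192.2], 17)]
side yellow []
side orange [([342.3, 206.7], 3)]
side brass [([313.8, 164.6], 5), ([327.2, 216.3], 12), ([303.5, 218.5], 16), ([331.0, 232.5], 16), ([306.6, 235.4], 15)]
side red [([318.4, 170.3], 7)]
```

View pics/t1.png

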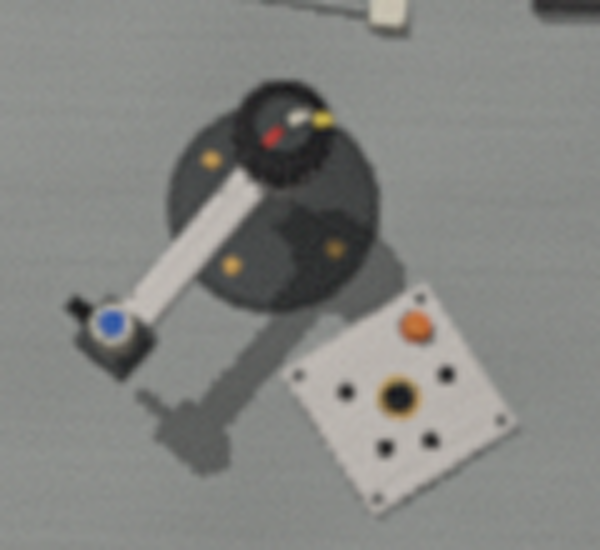

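View pics/s1.png

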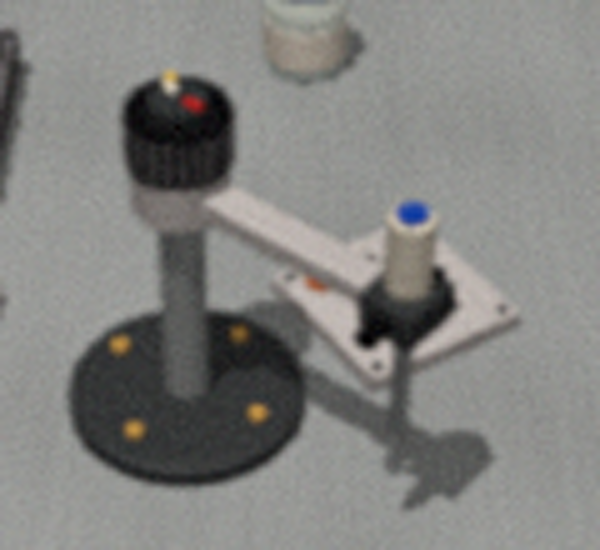

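Run:
```python
from h import *
f=ctrl.grab_frame('top'); g=ctrl.grab_frame('side')
P=lambda n,F,uv,z:print(n,np.round(onz(F,[uv],z)[0],4))
P('base top',f,(334.2,190.55),.016)
P('base side',g,(317.1,225.7),.016)
P('collar top',f,(337.0,176.6),.214)
P('head',f,(301.8,214.2),.222);P('head s',g,(361.9,192.2),.222)
P('well',f,(359.3,229.0),.012)
P('index',f,(344,173.5),.215);P('red',f,(334,177),.221)
P('plug',f,(362.7,214.7),.02)
m=cv2.inRange(cv2.cvtColor(f['image'],cv2.COLOR_RGB2HSV),(0,0,0),(180,255,75)); 
x0,y0=325,163; k,l,st,ce=cv2.connectedComponentsWithStats(cv2.inRange(f['image'][y0:191,x0:350].max(2),0,45))
print([(ce[i]+[x0,y0],st[i]) for i in range(1,k) if st[i,4]>20])
s=onz(f,[(334.2,190.55)],.016)[0][:2];w=onz(f,[(359.3,229.0)],.012)[0][:2];h=onz(f,[(301.8,214.2)],.222)[0][:2]
print(np.linalg.norm(w-s),np.linalg.norm(h-s),np.degrees([np.arctan2(*(w-s)[::-1]),np.arctan2(*(h-s)[::-1])]))
```

```text
base top [ 0.618 -0.046  0.016]
base side [ 0.6197 -0.0416  0.016 ]
collar top [ 0.6143 -0.0485  0.214 ]
head [0.5018 0.0478 0.222 ]
head s [0.5042 0.0513 0.222 ]
well [ 0.4944 -0.1291  0.012 ]
index [ 0.6236 -0.0683  0.215 ]
red [ 0.6111 -0.0398  0.221 ]
plug [ 0.5399 -0.139   0.02  ]
[(array([336.29577465, 178.04225352]), array([  2,   4,  20,  20, 142], dtype=int32))]
0.1490106808342398 0.1493877733712057 [-146.08475628  141.11069396]
```

Call:
jog_arm:
  targets: "0 0 0.8 0 0 0;0.34 -0.76 0 0 0 -0.03;0.34 -0.76 0 0 0 -0.03;0.34 -0.76 0 0 0 -0.03;0.34 -0.76 0 0 0 -0.03;0.34 -0.76 0 0 0 -0.03;0.34 -0.76 0 0 0 -0.03;0.34 -0.76 0 0 0 -0.03;0.34 -0.76 0 0 0 -0.03;0.34 -0.76 0 0 0 -0.03;0.34 -0.76 0 0 0 -0.03;0.34 -0.76 0 0 0 -0.03;0.34 -0.76 0 0 0 -0.03;0.34 -0.76 0 0 0 -0.03;0.34 -0.76 0 0 0 -0.03;0.34 -0.76 0 0 0 -0.03;0.34 -0.76 0 0 0 -0.03;0.34 -0.76 0 0 0 -0.03;0.34 -0.76 0 0 0 -0.03;0 0 0 0 0 0"
  jaw: 1

```text
time: 2.8
tcp_pos: [0.5044, 0.0463, 0.2709]
tcp_rot: [1.073, 2.952, -0.001]
wrist_force: [0.0, 0.4, 0.0]
grip_width: 0.0881
grasp_force: 0.0
```

```bash
cat >> h.py <<'E'
def st():
    s=ctrl.state(); M=rot(s['tcp_rot']); y=M[:,1]
    print('t%.2f'%s['time'],np.round(s['tcp_pos'],4),'yaw_y %.1f'%np.degrees(np.arctan2(y[1],y[0])),'tilt',np.round(M[:,2],3),'j',np.round(s['joints'],2),'F',np.round(s['wrist_force'],1),'T',np.round(s['torque'],2),'w %.4f g %.1f'%(s['grip_width'],s['grasp_force'])); return s
E
python3 -c "
from h import *
st()"
```

```text
t2.80 [0.5044 0.0463 0.2709] yaw_y 50.1 tilt [ 0.001 -0.001 -1.   ] j [-0.45  0.26  0.32  1.89 -0.1   1.    0.79] F [0.  0.4 0. ] T [ 0.   -0.02  0.03] w 0.0881 g 0.0
```

Call:
jog_arm:
  targets: "-0.03 0.08 0 0 0 0.03;0 0 -0.5 0 0 0;0 0 -0.5 0 0 0;0 0 -0.5 0 0 0;0 0 -0.4 0 0 0;0 0 -0.22 0 0 0;0 0 0 0 0 0"

```text
time: 3.68
tcp_pos: [0.5023, 0.0525, 0.1856]
tcp_rot: [-1.042, -2.963, 0.001]
wrist_force: [0.0, -0.6, 0.3]
grip_width: 0.0881
grasp_force: 0.0
```

Call:
jog_arm:
  targets: "0 0 0 0 0 0;0 0 0 0 0 0;0 0 0 0 0 0;0 0 0 0 0 0;0 0 0 0 0 0;0 0 0 0 0 0"
  jaw: 0.1

```text
time: 4.42
tcp_pos: [0.5026, 0.0522, 0.1859]
tcp_rot: [1.043, 2.963, -0.0]
wrist_force: [0.4, -0.1, -0.7]
grip_width: 0.0303
grasp_force: 0.0
```

Run:
```python
from h import *
s=st()
# arc plan: 14 rows about stand centre
c=np.array([.6185,-.045]);p=s['tcp_pos'][:2];print('r',np.linalg.norm(p-c),np.degrees(np.arctan2(*(p-c)[::-1])))
r=.15
g=ctrl.grab_frame('side');save(g,'s2.png',(280,130,400,240),5)
```

```text
t4.42 [0.5026 0.0522 0.1859] yaw_y 51.2 tilt [ 0. -0. -1.] j [-0.43  0.37  0.29  1.98 -0.15  0.81  0.84] F [ 0.4 -0.1 -0.7] T [ 0.07 -0.01  0.01] w 0.0303 g 0.0
r 0.15126421072369148 140.0338278945097
```

View pics/s2.png

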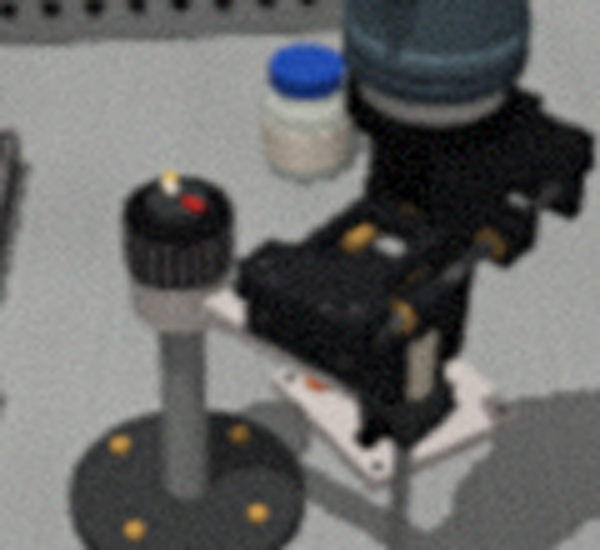

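The head at crop (425,370) sits between the fingers, which were still closing, so I'll finish the grip.

Call:
jog_arm:
  targets: "0 0 0 0 0 0;0 0 0 0 0 0;0 0 0 0 0 0;0 0 0 0 0 0"
  jaw: 0.1

```text
time: 4.97
tcp_pos: [0.5019, 0.0514, 0.1858]
tcp_rot: [-1.043, -2.962, 0.002]
wrist_force: [-4.2, -3.8, 4.4]
grip_width: 0.0229
grasp_force: 30.0
```

Run:
```python
from h import *
s=st()
c=np.array([.6185,-.045]);p=s['tcp_pos'][:2];print('r',np.linalg.norm(p-c),np.degrees(np.arctan2(*(p-c)[::-1])))
a=np.radians(140+np.arange(0,74,4)); q=c+.15*np.c_[np.cos(a),np.sin(a)]
print(np.round(np.diff(q,axis=0)/.04,2).tolist())
```

```text
t4.97 [0.5019 0.0514 0.1858] yaw_y 51.2 tilt [-0.001 -0.001 -1.   ] j [-0.43  0.37  0.3   1.98 -0.14  0.81  0.84] F [-4.2 -3.8  4.4] T [-0.84  0.89 -0.05] w 0.0229 g 30.0
r 0.15133619326946401 140.41124917595315
[[-0.16, -0.21], [-0.15, -0.22], [-0.13, -0.23], [-0.11, -0.24], [-0.1, -0.24], [-0.08, -0.25], [-0.06, -0.25], [-0.05, -0.26], [-0.03, -0.26], [-0.01, -0.26], [0.01, -0.26], [0.03, -0.26], [0.05, -0.26], [0.06, -0.25], [0.08, -0.25], [0.1, -0.24], [0.11, -0.24], [0.13, -0.23]]
```

Call:
jog_arm:
  targets: "-0.16 -0.21 0 0 0 0.133;-0.15 -0.22 0 0 0 0.133;-0.13 -0.23 0 0 0 0.133;-0.11 -0.24 0 0 0 0.133;-0.1 -0.24 0 0 0 0.133;-0.08 -0.25 0 0 0 0.133;-0.06 -0.25 0 0 0 0.133;-0.05 -0.26 0 0 0 0.133;-0.03 -0.26 0 0 0 0.133;-0.01 -0.26 0 0 0 0.133;0 0 0 0 0 0"

```text
time: 6.35
tcp_pos: [0.4676, -0.045, 0.1858]
tcp_rot: [-0.028, 3.141, 0.0]
wrist_force: [-0.3, -2.2, -0.7]
grip_width: 0.0232
grasp_force: 30.0
```

Run:
```python
from h import *
s=st()
c=np.array([.6185,-.045]);p=s['tcp_pos'][:2];print('r',np.linalg.norm(p-c),np.degrees(np.arctan2(*(p-c)[::-1])))
```

```text
t6.35 [ 0.4676 -0.045   0.1858] yaw_y 91.0 tilt [ 0.001  0.    -1.   ] j [-0.16  0.31  0.18  2.06 -0.08  0.78  1.66] F [-0.3 -2.2 -0.7] T [-0.56  0.08 -0.3 ] w 0.0232 g 30.0
r 0.15089079841229583 179.9948743638968
```

Call:
jog_arm:
  targets: "0.01 -0.26 0 0 0 0.133;0.03 -0.26 0 0 0 0.133;0.05 -0.26 0 0 0 0.133;0.06 -0.25 0 0 0 0.133;0.08 -0.25 0 0 0 0.133;0.1 -0.24 0 0 0 0.133;0.11 -0.24 0 0 0 0.133;0.13 -0.23 0 0 0 0.133;0.03 -0.05 0 0 0 0.03;0 0 0 0 0 0;0 0 0 0 0 0"

```text
time: 7.72
tcp_pos: [0.4909, -0.1261, 0.1858]
tcp_rot: [0.915, -3.005, -0.0]
wrist_force: [-4.1, -1.3, 1.8]
grip_width: 0.0232
grasp_force: 30.0
```

Run:
```python
from h import *
s=st()
c=np.array([.6185,-.045]);p=s['tcp_pos'][:2];print('r',np.linalg.norm(p-c),np.degrees(np.arctan2(*(p-c)[::-1])))
g=ctrl.grab_frame('side');save(g,'s3.png',(300,170,400,250),7)
f=ctrl.grab_frame('top');save(f,'t3.png',(280,150,400,260),5)
```

```text
t7.72 [ 0.4909 -0.1261  0.1858] yaw_y 123.9 tilt [-0.001 -0.    -1.   ] j [ 0.08  0.37  0.1   1.97 -0.05  0.81  2.37] F [-4.1 -1.3  1.8] T [-0.19  0.91 -0.39] w 0.0232 g 30.0
r 0.15117700245588184 -147.53985170109232
```

View pics/s3.png

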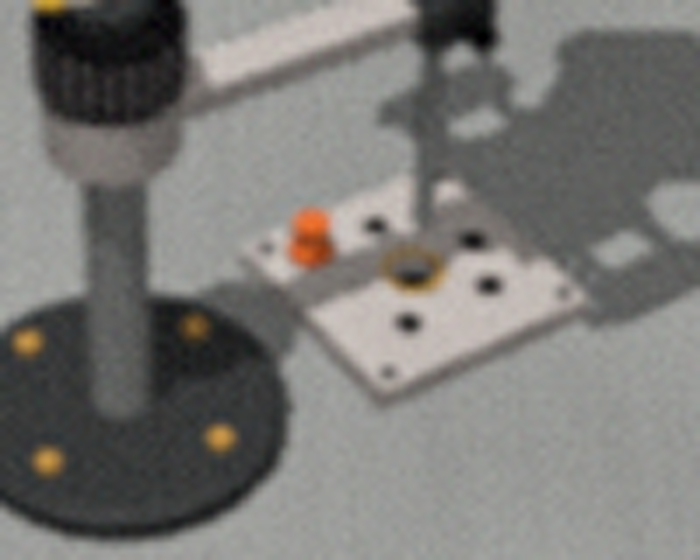

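The tip is at crop (424,233) and the rim centre at about (414,268). I'll measure both.

```bash
cat >> h.py <<'E'
def cmp(g,tip,well):
    t=onz(g,[tip],.045)[0];w=onz(g,[well],.012)[0];d=(w-t)[:2]
    print('tip',t.round(4),'well',w.round(4),'well-tip',d.round(4)); return d
E
python3 - <<'E'
from h import *
g=ctrl.grab_frame('side')
cv=lambda x,y:((x+.5)/7-.5+300,(y+.5)/7-.5+170)
cmp(g,cv(424,233),cv(414,268))
h=cv2.cvtColor(g['image'],cv2.COLOR_RGB2HSV)[200:216,350:370]
ys,xs=np.nonzero(cv2.inRange(h,(14,80,50),(32,255,255)));print('rim',xs.min()+350,xs.max()+350,ys.min()+200,ys.max()+200,xs.mean()+350,ys.mean()+200)
print(g['image'][190:208,355:368].mean(2).astype(int))
E
```

```text
tip [ 0.4931 -0.1129  0.045 ] well [ 0.4953 -0.127   0.012 ] well-tip [ 0.0022 -0.0142]
rim 355 363 205 211 358.67857142857144 208.39285714285714
[[154 153 153 139 109  94  90  86  89  96 102 106 102]
 [156 150 154 146 113  95  92  85  89  91  91  96  96]
 [152 147 155 145 114  88  89  87  94  95  92  95  96]
 [149 151 154 147 112  90  88  94  94  94  95  90  95]
 [146 150 157 147 114  96  83  80  93  98  96  92  91]
 [152 164 169 161 123  92  91  90 108 117 111  95  90]
 [174 184 189 166 124  94  93 139 166 169 146 115  99]
 [185 191 190 170 128  92 105 157 185 188 166 134 109]
 [190 188 193 169 125  88 107 153 160 154 144 128 115]
 [189 187 189 158 112  95 100 124 130 128 120 116 119]
 [187 187 183 159 115  94  98 112 118 117 108 118 118]
 [161 187 192 161 118  97  93 112 118 121 122 118 122]
 [134 177 186 172 138 106 100 113 118 123 113 111 110]
 [127 136 143 143 124 113 113 117 120 117  95  70  63]
 [121 116 120 118 120 119 119 119 121 113  77  49  24]
 [118 107 109 100 104 108 107 115 115 119 115  92  86]
 [112 101  96  98 104  93 100 103 112 128 159 170 168]
 [ 98 100  99  99 100  99  88  92 114 158 183 188 191]]
```

Call:
jog_arm:
  targets: "0.035 -0.055 0 0 0 0.033;0 0 0 0 0 0;0 0 0 0 0 0;0 0 0 0 0 0"

```text
time: 8.38
tcp_pos: [0.4924, -0.1283, 0.1858]
tcp_rot: [0.942, -2.996, -0.0]
wrist_force: [-5.6, -0.7, 2.4]
grip_width: 0.0231
grasp_force: 30.0
```

Call:
jog_arm:
  targets: "0 0 0 0 0 0;0 0 0 0 0 0;0 0 0 0 0 0;0 0 0 0 0 0;0 0 0 0 0 0;0 0 0.5 0 0 0;0 0 0.5 0 0 0;0 0 0.5 0 0 0;0 0 0.5 0 0 0;0 0 0.5 0 0 0;0 0.8 0 0 0 0;0 0.8 0 0 0 0;0 0.8 0 0 0 0;0 0.8 0 0 0 0;0 0.8 0 0 0 0;0 0.8 0 0 0 0;0 0.8 0 0 0 0;0 0.8 0 0 0 0;0 0 0 0 0 0"
  jaw: 0.8

```text
time: 10.75
tcp_pos: [0.4924, 0.1303, 0.2859]
tcp_rot: [-0.95, 2.994, 0.002]
wrist_force: [0.4, 0.1, -0.3]
grip_width: 0.0703
grasp_force: 0.0
```

```bash
cat >> h.py <<'E'
def col(F,box,lo,hi,mn=3):
    x0,y0,x1,y1=box; h=cv2.cvtColor(F['image'][y0:y1,x0:x1],cv2.COLOR_RGB2HSV)
    k,l,s,ce=cv2.connectedComponentsWithStats(cv2.inRange(h,lo,hi))
    return [(np.round(ce[i]+[x0,y0],1).tolist(),int(s[i,4])) for i in range(1,k) if s[i,4]>=mn]
def look(t):
    f=ctrl.grab_frame('top'); g=ctrl.grab_frame('side')
    a=cv2.resize(f['image'][150:260,310:380,::-1],None,fx=5,fy=5,interpolation=cv2.INTER_CUBIC)
    b=cv2.resize(g['image'][150:260,300:380,::-1],None,fx=5,fy=5,interpolation=cv2.INTER_CUBIC)
    cv2.imwrite(f'pics/{t}.png',np.hstack([a,b]))
    for n,F in(('top',f),('side',g)):
        print(n,'blue',[(p,m,onz(F,[p],.222)[0,:2].round(4)) for p,m in col(F,(290,150,385,260),(100,120,60),(130,255,255))],
         'red',[(p,onz(F,[p],.221)[0,:2].round(4)) for p,m in col(F,(290,150,350,260),(0,150,80),(5,255,255))],
         'yel',[(p,onz(F,[p],.215)[0,:2].round(4)) for p,m in col(F,(290,150,350,190),(18,120,90),(34,255,255))],
         'brass',[(p,m) for p,m in col(F,(290,180,385,260),(16,80,50),(28,255,255),8)])
E
python3 - <<'E'
from h import *
st(); look('l1')
E
```

```text
t10.75 [0.4924 0.1303 0.2859] yaw_y 125.2 tilt [-0.     0.001 -1.   ] j [-0.29  0.25 -0.06  1.85  0.02  1.05  1.82] F [ 0.4  0.1 -0.3] T [0.06 0.05 0.01] w 0.0703 g 0.0
top blue [([364.6, 218.6], 13, array([ 0.4938, -0.1272]))] red [([338.3, 177.3], array([ 0.6105, -0.052 ]))] yel [([337.7, 167.1], array([ 0.6421, -0.05  ])), ([322.0, 181.5], array([ 0.5986, -0.0061]))] brass [([321.6, 181.6], 13), ([325.8, 202.6], 12), ([359.1, 231.0], 22)]
side blue [] red [([318.0, 167.5], array([ 0.613 , -0.0471]))] yel [([306.5, 170.0], array([ 0.6427, -0.0438]))] brass [([383.6, 184.5], 10), ([359.0, 208.6], 28), ([327.4, 216.4], 15), ([303.6, 218.4], 15), ([331.0, 232.2], 19), ([306.4, 235.4], 15)]
```

View pics/l1.png

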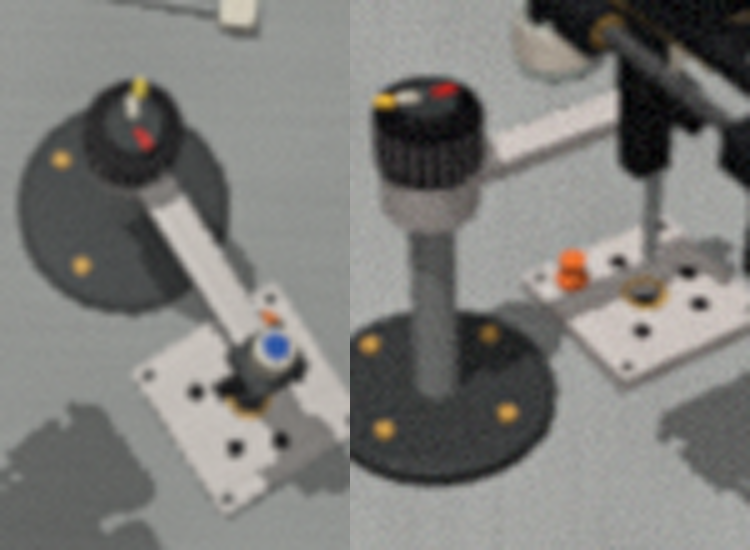

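The head is at top (364.6,218.6), and in the side view the probe hangs close to the rim centre (645,291 in the crop) and slightly right of it. I'll check the offset numerically.

Run:
```python
from h import *
fs=[ctrl.grab_frame('side') for _ in range(4)]; g=fs[0]
im=np.mean([f['image'].astype(float).mean(2) for f in fs],0)
print(im[190:214,352:368].astype(int))
def proj(P):
    return cv2.projectPoints(np.array(P,float),cv2.Rodrigues(rot(g['attitude']).T)[0],-rot(g['attitude']).T@np.array(g['position']),g['mtx'],np.array(g['dist_coeffs']))[0][:,0]
ring=[]
for F in fs: ring+=[p for p,m in col(F,(350,200,370,216),(14,70,50),(32,255,255),10)]
print(ring)
w=onz(g,[(359,208.5)],.012)[0]
for z in(.012,.045,.055,.065,.075):print(z,proj([[w[0],w[1],z]]).round(2))
```

```text
[[156 155 156 154 156 158 136 105  89  97 134 157 162 163 161 158]
 [156 157 156 155 157 155 133 106  93  97 137 160 159 159 160 161]
 [153 156 152 156 157 155 132 104  94 102 143 160 165 161 159 161]
 [152 154 154 154 156 151 131 103  98 110 149 170 167 161 157 160]
 [153 154 153 155 157 156 128 101  92  89 119 159 172 165 163 159]
 [149 154 156 161 173 176 140 105  88  83 103 148 181 177 169 162]
 [155 158 169 177 192 189 152 109  94 118 154 180 188 184 173 160]
 [171 180 187 191 197 192 157 108  98 128 170 185 170 153 144 145]
 [190 193 192 194 196 191 150 105  95 119 142 148 132 124 122 127]
 [196 195 197 197 195 191 148 103  94 114 124 128 122 121 121 121]
 [188 174 178 193 197 193 151 106  98 122 129 122 119 122 123 121]
 [136  98 112 165 192 191 157 116 103 118 123 124 125 125 122 122]
 [103  55  64 137 175 169 140 120 111 117 122 124 122 117 117 111]
 [148 116 100 116 141 136 124 119 120 120 122 124 119  98  71  61]
 [162 134 121 123 123 123 118 119 121 119 122 121 120 101  56  25]
 [136 129 122 119 116 109 106 108 112 116 116 119 136 148 120  86]
 [125 123 117 110 104 101 102 107 103 103 107 131 164 185 183 171]
 [121 121 110 101 101 102 104 105 100  90 105 150 184 197 196 196]
 [122 117 112  97  97  93  89  87  85  91 115 156 185 195 196 197]
 [131 135 132 115  90  62  48  47  63  91 131 163 187 196 197 186]
 [163 178 177 154 120  82  57  58  79 119 150 177 193 197 192 163]
 [191 195 197 188 171 143 134 134 133 149 172 189 195 196 195 176]
 [195 196 197 197 196 187 188 188 183 184 191 194 196 195 195 193]
 [193 194 195 196 197 194 192 199 201 198 197 196 196 194 197 194]]
[[358.9, 208.3], [358.9, 208.3], [358.7, 208.2], [358.8, 208.1]]
0.012 [[359.  208.5]]
0.045 [[359.55 200.41]]
0.055 [[359.72 197.89]]
0.065 [[359.89 195.35]]
0.075 [[360.07 192.78]]
```

Call:
jog_arm:
  targets: "0.314 -0.438 0 0 0 0.083;0.314 -0.438 0 0 0 0.083;0.314 -0.438 0 0 0 0.083;0.314 -0.438 0 0 0 0.083;0.314 -0.438 0 0 0 0.083;0.314 -0.438 0 0 0 0.083;0.314 -0.438 0 0 0 0.083;0.314 -0.438 0 0 0 0.083;0.314 -0.438 0 0 0 0.083;0.314 -0.438 0 0 0 0.083;0 0 0 0 0 0;0 0 0 0 0 0"
  jaw: 1

```text
time: 12.55
tcp_pos: [0.6178, -0.0471, 0.2858]
tcp_rot: [1.566, -2.723, -0.001]
wrist_force: [-0.9, -0.5, 0.4]
grip_width: 0.0881
grasp_force: 0.0
```

```bash
python3 -c "
from h import *
st()"
```

```text
t12.55 [ 0.6178 -0.0471  0.2858] yaw_y 149.8 tilt [-0.001  0.001 -1.   ] j [ 0.03  0.44 -0.03  1.57  0.02  1.13  2.61] F [-0.9 -0.5  0.4] T [ 0.13  0.06 -0.  ] w 0.0881 g 0.0
```

Call:
jog_arm:
  targets: "0 0.04 0 0 0 0;0 0 -0.5 0 0 0;0 0 -0.5 0 0 0;0 0 -0.5 0 0 0;0 0 -0.4 0 0 0;0 0 -0.3 0 0 0;0 0 -0.24 0 0 0;0 0 0 0 0 0;0 0 0 0 0 0"

```text
time: 13.68
tcp_pos: [0.6188, -0.046, 0.1888]
tcp_rot: [-1.566, 2.722, -0.001]
wrist_force: [0.8, 1.2, 0.0]
grip_width: 0.0877
grasp_force: 0.0
```

Call:
jog_arm:
  targets: "0 0 0 0 0 0;0 0 0 0 0 0;0 0 0 0 0 0;0 0 0 0 0 0;0 0 0 0 0 0;0 0 0 0 0 0"
  jaw: 0.5

```text
time: 14.42
tcp_pos: [0.6198, -0.0469, 0.1886]
tcp_rot: [-1.565, 2.721, -0.004]
wrist_force: [5.6, -1.3, -3.3]
grip_width: 0.057
grasp_force: 30.0
```

```bash
python3 -c "
from h import *
st()"
```

```text
t14.43 [ 0.6198 -0.0469  0.1886] yaw_y 149.8 tilt [ 0.003 -0.001 -1.   ] j [ 0.03  0.54 -0.03  1.66  0.02  0.93  2.6 ] F [ 5.6 -1.3 -3.3] T [-0.17 -0.72  0.04] w 0.0570 g 30.0
```

Call:
jog_arm:
  targets: "0.03 -0.015 0 0 0 -0.1;0 0 0 0 0 -0.133;0 0 0 0 0 -0.133;0 0 0 0 0 -0.133;0 0 0 0 0 -0.133;0 0 0 0 0 -0.133;0 0 0 0 0 -0.133;0 0 0 0 0 -0.133;0 0 0 0 0 -0.133"

```text
time: 15.55
tcp_pos: [0.6192, -0.046, 0.1886]
tcp_rot: [0.676, -3.067, -0.001]
wrist_force: [-2.5, 1.5, 1.9]
grip_width: 0.0577
grasp_force: 30.0
```

Run:
```python
from h import *
st(); look('l2')
```

```text
t15.55 [ 0.6192 -0.046   0.1886] yaw_y 114.9 tilt [-0.001  0.001 -1.   ] j [-0.08  0.54  0.11  1.67 -0.07  0.94  2.06] F [-2.5  1.5  1.9] T [0.3  0.56 0.47] w 0.0577 g 30.0
top blue [([364.6, 218.6], 13, array([ 0.4938, -0.1272]))] red [] yel [] brass [([361.9, 230.9], 9)]
side blue [([362.6, 151.7], 9, array([ 0.4953, -0.1215]))] red [] yel [([325.7, 153.8], array([ 0.5956, -0.1196]))] brass [([359.2, 208.8], 26), ([327.1, 216.4], 12), ([303.5, 218.5], 16), ([330.9, 232.2], 16), ([306.4, 235.5], 17)]
```

View pics/l2.png

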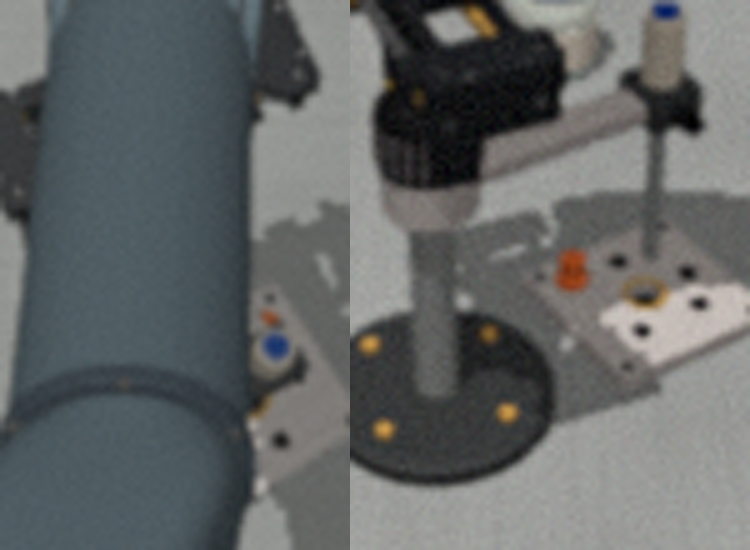

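The collar is turning at 0.47 N m, and the blue head at top (364.6,218.6) hasn't moved. The head works as a drag monitor, so I'll carry on.

Call:
jog_arm:
  targets: "0 0 0 0 0 -0.133;0 0 0 0 0 -0.133;0 0 0 0 0 -0.133;0 0 0 0 0 -0.133;0 0 0 0 0 -0.133;0 0 0 0 0 -0.133;0 0 0 0 0 -0.133;0 0 0 0 0 -0.133;0 0 0 0 0 -0.133;0 0 0 0 0 -0.133;0 0 0 0 0 -0.133;0 0 0 0 0 -0.133;0 0 0 0 0 -0.133;0 0 0 0 0 -0.133;0 0 0 0 0 -0.133;0 0 0 0 0 -0.133;0 0 0 0 0 -0.133;0 0 0 0 0 -0.133;0 0 0 0 0 -0.133;0 0 0 0 0 -0.133"

```text
time: 18.15
tcp_pos: [0.6199, -0.0436, 0.1886]
tcp_rot: [-1.444, -2.789, -0.005]
wrist_force: [-1.8, 5.4, 3.6]
grip_width: 0.0576
grasp_force: 30.0
```

Run:
```python
from h import *
st(); look('l3')
```

```text
t18.15 [ 0.6199 -0.0436  0.1886] yaw_y 35.3 tilt [ 0.     0.003 -1.   ] j [-0.31  0.58  0.45  1.68 -0.3   0.95  0.86] F [-1.8  5.4  3.6] T [1.2  0.32 0.43] w 0.0576 g 30.0
top blue [([364.6, 218.6], 13, array([ 0.4938, -0.1272]))] red [] yel [] brass [([352.4, 182.2], 16), ([359.1, 231.0], 22)]
side blue [([362.5, 151.5], 8, array([ 0.4956, -0.1225]))] red [([318.6, 167.8], array([ 0.6114, -0.0458]))] yel [] brass [([359.1, 208.6], 28), ([327.2, 216.4], 13), ([303.6, 218.5], 17), ([331.1, 232.1], 18), ([306.4, 235.6], 15)]
```

Call:
jog_arm:
  targets: "0 0 0 0 0 -0.067;0 0 0 0 0 -0.067;0 0 0 0 0 -0.067;0 0 0 0 0 -0.067;0 0 0 0 0 -0.067"

```text
time: 18.88
tcp_pos: [0.6201, -0.0434, 0.1886]
tcp_rot: [-1.681, -2.653, -0.005]
wrist_force: [-0.3, 4.8, 3.9]
grip_width: 0.0569
grasp_force: 30.0
```

```bash
python3 -c "
from h import *
st()"
```

```text
t18.88 [ 0.6201 -0.0434  0.1886] yaw_y 25.3 tilt [ 0.001  0.003 -1.   ] j [-0.34  0.58  0.49  1.68 -0.33  0.95  0.71] F [-0.3  4.8  3.9] T [1.25 0.14 0.45] w 0.0569 g 30.0
```

Call:
jog_arm:
  targets: "0 0 0 0 0 -0.05;0 0 0 0 0 -0.05;0 0 0 0 0 -0.05"

```text
time: 19.25
tcp_pos: [0.6203, -0.0434, 0.1886]
tcp_rot: [-1.783, -2.585, -0.005]
wrist_force: [-0.7, 6.0, 2.1]
grip_width: 0.0575
grasp_force: 30.0
```

```bash
python3 -c "
from h import *
st();f=ctrl.grab_frame('top');print(col(f,(290,150,385,260),(100,120,60),(130,255,255)))"
```

```text
t19.25 [ 0.6203 -0.0434  0.1886] yaw_y 20.8 tilt [ 0.001  0.003 -1.   ] j [-0.36  0.59  0.51  1.68 -0.34  0.96  0.64] F [-0.7  6.   2.1] T [1.25 0.05 0.37] w 0.0575 g 30.0
[([364.6, 218.6], 13)]
```

Call:
jog_arm:
  targets: "0 0 0 0 0 -0.05;0 0 0 0 0 -0.05"

```text
time: 19.55
tcp_pos: [0.6204, -0.0434, 0.1886]
tcp_rot: [-1.85, -2.537, -0.005]
wrist_force: [0.7, 6.3, 2.6]
grip_width: 0.0575
grasp_force: 30.0
```

```bash
python3 -c "
from h import *
st()"
```

```text
t19.55 [ 0.6204 -0.0434  0.1886] yaw_y 17.8 tilt [ 0.001  0.003 -1.   ] j [-0.36  0.59  0.52  1.68 -0.35  0.96  0.6 ] F [0.7 6.3 2.6] T [ 1.29 -0.02  0.4 ] w 0.0575 g 30.0
```

Call:
jog_arm:
  targets: "0 0 0 0 0 -0.05;0 0 0 0 0 0"

```text
time: 19.8
tcp_pos: [0.6205, -0.0433, 0.1886]
tcp_rot: [-1.883, -2.513, -0.006]
wrist_force: [-0.2, 5.8, 3.4]
grip_width: 0.0569
grasp_force: 30.0
```

```bash
python3 -c "
from h import *
st();f=ctrl.grab_frame('top');print(col(f,(290,150,385,260),(100,120,60),(130,255,255)))"
```

```text
t19.80 [ 0.6205 -0.0433  0.1886] yaw_y 16.3 tilt [ 0.001  0.004 -1.   ] j [-0.37  0.59  0.53  1.69 -0.35  0.96  0.57] F [-0.2  5.8  3.4] T [ 1.23 -0.02  0.13] w 0.0569 g 30.0
[([364.6, 218.6], 13)]
```

Call:
jog_arm:
  targets: "0 0 0 0 0 -0.05;0 0 0 0 0 -0.05"

```text
time: 20.1
tcp_pos: [0.6205, -0.0433, 0.1886]
tcp_rot: [-1.948, -2.463, -0.006]
wrist_force: [0.0, 6.4, 2.4]
grip_width: 0.0571
grasp_force: 30.0
```

```bash
python3 -c "
from h import *
st()"
```

```text
t20.10 [ 0.6205 -0.0433  0.1886] yaw_y 13.3 tilt [ 0.001  0.004 -1.   ] j [-0.38  0.6   0.54  1.69 -0.36  0.96  0.53] F [0.  6.4 2.4] T [ 1.21 -0.12  0.35] w 0.0571 g 30.0
```

Call:
jog_arm:
  targets: "0 0 0 0 0 -0.05"

```text
time: 20.23
tcp_pos: [0.6206, -0.0433, 0.1885]
tcp_rot: [-1.98, -2.437, -0.006]
wrist_force: [0.5, 6.6, 2.5]
grip_width: 0.0572
grasp_force: 30.0
```

```bash
python3 -c "
from h import *
st();f=ctrl.grab_frame('top');print(col(f,(290,150,385,260),(100,120,60),(130,255,255)))"
```

```text
t20.23 [ 0.6206 -0.0433  0.1885] yaw_y 11.8 tilt [ 0.001  0.003 -1.   ] j [-0.38  0.6   0.55  1.69 -0.37  0.96  0.51] F [0.5 6.6 2.5] T [ 1.27 -0.09  0.38] w 0.0572 g 30.0
[([364.6, 218.6], 13)]
```

Call:
jog_arm:
  targets: "0 0 0 0 0 -0.05"

```text
time: 20.4
tcp_pos: [0.6206, -0.0433, 0.1886]
tcp_rot: [-2.012, -2.411, -0.006]
wrist_force: [1.3, 5.2, 2.0]
grip_width: 0.057
grasp_force: 30.0
```

```bash
python3 -c "
from h import *
st()"
```

```text
t20.40 [ 0.6206 -0.0433  0.1886] yaw_y 10.3 tilt [ 0.001  0.004 -1.   ] j [-0.39  0.6   0.55  1.69 -0.37  0.96  0.49] F [1.3 5.2 2. ] T [ 1.26 -0.22  0.39] w 0.0570 g 30.0
```

Call:
jog_arm:
  targets: "0 0 0 0 0 -0.05"

```text
time: 20.52
tcp_pos: [0.6207, -0.0433, 0.1886]
tcp_rot: [-2.043, -2.385, -0.006]
wrist_force: [2.2, 6.5, 2.2]
grip_width: 0.0575
grasp_force: 30.0
```

```bash
python3 -c "
from h import *
st();f=ctrl.grab_frame('top');print(col(f,(290,150,385,260),(100,120,60),(130,255,255)))"
```

```text
t20.52 [ 0.6207 -0.0433  0.1886] yaw_y 8.8 tilt [ 0.002  0.003 -1.   ] j [-0.39  0.6   0.56  1.69 -0.38  0.96  0.46] F [2.2 6.5 2.2] T [ 1.24 -0.22  0.76] w 0.0575 g 30.0
[([364.6, 218.6], 13)]
```

The torque jumped from 0.39 to 0.76 N m with the arm unmoved, so that is the stop. I'll release and lift clear.

Call:
jog_arm:
  targets: "0 0 0 0 0 0;0 0 0 0 0 0;0 0 0 0 0 0;0 0 0 0 0 0;0 0 0 0 0 0;0 0 0 0 0 0;0 0 0.4 0 0 0;0 0 0.5 0 0 0;0 0 0.5 0 0 0;0 0 0.5 0 0 0;0 0 0.5 0 0 0;-0.3 0.8 0 0 0 0;-0.3 0.8 0 0 0 0;-0.3 0.8 0 0 0 0;-0.3 0.8 0 0 0 0;-0.3 0.8 0 0 0 0;-0.3 0.8 0 0 0 0;-0.3 0.8 0 0 0 0;-0.3 0.8 0 0 0 0;0 0 0 0 0 0"
  jaw: 1

```text
time: 23.08
tcp_pos: [0.5229, 0.2126, 0.2856]
tcp_rot: [-2.043, -2.386, -0.003]
wrist_force: [0.9, 0.1, 0.5]
grip_width: 0.0879
grasp_force: 0.0
```

Run:
```python
from h import *
st(); look('l4')
```

```text
t23.07 [0.5229 0.2126 0.2856] yaw_y 8.9 tilt [ 0.001  0.002 -1.   ] j [-0.91  0.38  0.58  1.75 -0.23  1.08 -0.1 ] F [0.9 0.1 0.5] T [-0.04  0.04 -0.01] w 0.0879 g 0.0
top blue [([364.6, 218.6], 13, array([ 0.4938, -0.1272]))] red [([338.2, 177.0], array([ 0.6114, -0.0517]))] yel [([340.5, 181.3], array([ 0.6005, -0.0587])), ([321.8, 181.6], array([ 0.5983, -0.0056]))] brass [([321.7, 181.5], 14), ([340.6, 181.7], 21), ([325.8, 202.7], 12), ([359.3, 231.0], 21)]
side blue [] red [] yel [([322.5, 168.0], array([ 0.6017, -0.0535]))] brass [([336.8, 190.8], 46), ([318.5, 199.5], 14), ([359.7, 209.1], 21), ([303.5, 218.5], 16), ([331.0, 232.2], 19), ([306.2, 235.5], 18)]
```

View pics/l4.png

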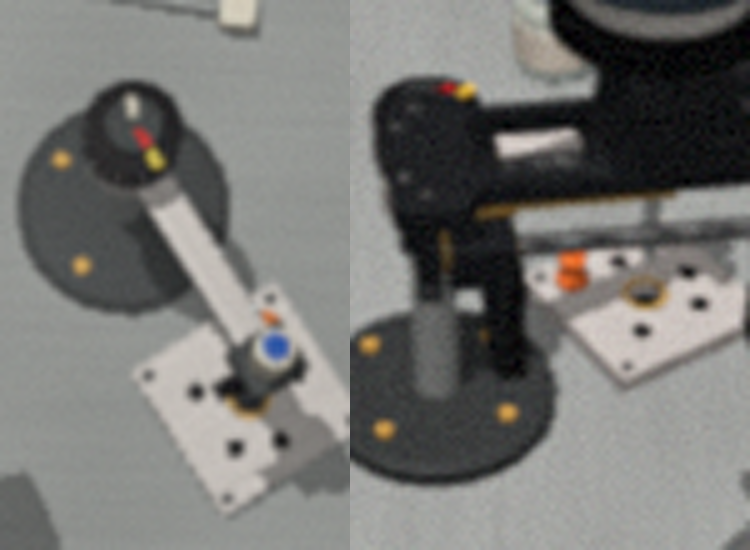

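The yellow index at crop (153,160) lines up with the red mark at (144,138) along the arm. The head is unmoved at (364.6,218.6) and the gripper is clear, so I'll hand in.

```bash
python3 -c "
from rig import ctrl
print(ctrl.hand_in())"
```

```text
the job is handed in; nothing more can be done
None
```

Job handed in at about 23 s: the probe hangs over the brass-rimmed well, an estimated 0–2 mm off its middle; the collar is at its stop with the yellow index at the red mark, the arm did not move during locking, and the gripper is clear.

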